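Close the strip reader onto its hidden pin and hold it pressed

TASK

Get the strip reader ready for a reading: first slide the transport lock's black knob outward, away from the cover, to its end stop; then slide the cover by its grip along the channel, without lifting it out, until it drops onto the locating pin hidden under it, and press it down fully home. Finish while still holding the cover's grip and pressing the cover home, because the tray under it is sprung; leave the lock open and the vial, jar and dropper bottle standing where they are.

Things in the scene. Friction and masses are not known exactly. Their poses are not given: they have to be found in the camera images.
- reader: grey strip reader fixed on the worktop, 204 x 189 x 38 mm high (lock guides to 43 mm). Origin: on the worktop, under the centreline of its channel. x = along the channel, the way the cover has to slide; y = from the channel towards the lock side; z up. Channel: 73 mm wide (y -36.5 to +36.5), x = -95.5 to +86.5, fences and end walls 38 mm high, floor = the sprung tray
- channel (a point): point 30 mm above the reader's origin, in the plane of the raised tray; axes as the reader's. A fixed steel locating pin, 10 mm thick with a tapered tip 1.5 mm below this plane, stands upright on the channel's centreline (y = 0) in a slot of the tray, at an unknown x, different each time, from -12 to +18 mm of this point; the cover hides it throughout
- tray (a joint): sprung aluminium tray, the channel's floor: 0 = up (top at height 30 mm), 0.010 m = at its lower stop (20 mm). Springs push it up with 5.6 N at the top, 12.6 N at the bottom; tray and cover weigh about 3 N against that. The cover can push it down only some 1.5 mm before meeting the pin's tip, unless its hole is over the pin; then it goes all the way
- cover: loose grey cover plate lying in the channel on the tray, 120 (x) x 70 (y) x 18 mm, 0.14 to 0.28 kg; its axes point as the reader's. Origin: centre of its underside, 30 mm above the worktop at the start, at reader x of about -32 mm. A blind hole, 15 mm wide and 12 mm deep, opens downward at the origin; the cover drops on when its origin is within about 2 mm of the pin's axis along x
- cover_grip (a point): centre of the top edge of the cover's black grip bar: 16 mm thick (x), 50 mm long (y), rising 35 mm above the plate; this point is 53 mm above the cover's underside (83 mm above the worktop at the start). It can be pinched across x
- lock_knob (a point): centre of the top of the lock's black square knob, 16 x 16 mm, rising 34 mm above its steel bolt, this point 77 mm above the worktop. The knob stands at reader x = +38 mm, y = +66 mm when locked; the bolt (14 mm wide, top at 43 mm) reaches from the knob into the channel just in front of the cover and bars its way
- lock (a joint): transport lock: 0 to 0.003 m at the start (locked, bolt across the channel), 0.030 m = knob slid along reader +y to its end stop, bolt clear of the channel. Friction about 2 N; it stays where it is left
- vial_a: clear sample vial, 29 mm wide, 81 mm high, bystander. Origin at the centre of its underside
- small_jar: small glass jar with a pale lid, 38 mm wide, 72 mm high, bystander. Origin at the centre of its underside
- dropper: white dropper bottle with an orange pointed cap, 39 mm wide, 104 mm high, bystander. Origin at the centre of its underside
Not all that is in view belongs to the job. Of the things that look like the cover, the larger one is meant.

How it is judged (in metres and radians):
On the way, in this order (a step that is already met when the one before it is completed fails the run):
1. the transport lock is slid to its end stop (value of joint lock above 0.027 m), for 0.1 s.
2. the cover has dropped onto the pin, level (z of cover in the frame of reader below 0.0255 m and angle between cover's own z axis and vertical below 0.06 rad), for 0.1 s.
At the end, for the whole second after the job is handed in: the lock is within 4 mm of its end stop; the cover sits on the pin in the channel, level within 0.05 rad, pressed home so that the tray is within 2 mm of its lower stop, at rest, with the fingers still on it pressing it down (more than 3 N of contact); the bystanders stand upright (value of joint lock above 0.026 m and value of joint tray above 0.008 m and z of cover in the frame of reader below 0.0225 m and x of cover in the frame of reader between -0.018 and 0.024 m and angle between cover's own z axis and vertical below 0.05 rad and contact force between the fingers and cover above 3 N and linear speed of cover below 0.01 m/s and angle between each of vial_a, small_jar, dropper's own z axis and vertical below 0.2 rad); the arm keeps its last pose, push and grip.
It fails at once if the cover is lifted out of the channel (z of cover in the frame of reader above 0.042 m).
It fails at once if a bystander is pushed away by more than 30 mm (distance of any of vial_a, small_jar, dropper from where it was at the start of the episode above 0.03 m).
It also fails if it takes over 64 s, if anything falls off the work surface, if the arm or the gripper's body presses on something with over 40 N, if the wrist force passes 120 N, or if a joint passes its speed limit or range.

ROBOT

A 7-joint arm with a two-finger parallel gripper is mounted at the origin on a cart in front of the work surface, level with it; the furniture and walls round the work are solid. World frame = base frame: x ahead of the robot, y to its left, z up, the work surface at z = 0. Lengths are in mm, angles in rad, forces in N, time in s.
With the tool pointing down it reaches from about 400 to 875 mm from the base axis. Payload 4.4 kg.
Tool frame: the origin (TCP) lies midway between the tips of the shut fingers; the grasp point (between the pads) lies 19 mm behind it; z points along the fingers, y is the line along which they close (so a half turn about z gives the same grasp; the last joint's range is limited). The gripper opens to 85 mm and grips with 20 to 120 N. Pads are 22 mm wide; open, the fingers measure 114 mm over their backs; the gripper's body (76 mm by 85 mm) begins 54 mm behind the grasp point. The pads swing forward as they close: fully open they stand 13 mm farther back than shut.
Start: joints at [-1.198, 0.628, 0.038, 1.517, -0.027, 0.996, -0.02], TCP at [276.133, 588.446, 210.713] pointing down, gripper open.
Joint ranges: [-3.06, 3.06], [-0.37, 2.12], [-1.25, 1.32], [0.18, 2.47], [-1.1, 4.24], [0.23, 1.98], [-2.94, 2.94]. Speed limits (rad/s): [2.57, 2.57, 3.14, 3.14, 3.14, 3.14, 3.14].

INTERFACE

Orientations are given as [roll, pitch, yaw] about the fixed x, y, z axes, in that order (R = Rz(yaw) Ry(pitch) Rx(roll)).
In Python, from cell import ctrl, get_image, get_calibration gives the robot as it stands.
- The arm moves only by the shell command python3 -m creep 'ROWS'. ROWS is JSON, a list of rows, each an object of numbers: "dx", "dy", "dz": the shift along the world's x, y, z normalised to -1 to 1, where 1 is 0.4 m; "rx", "ry", "rz": the turn, a rotation vector about the world's x, y, z normalised to -1 to 1, where 1 is 2 pi rad; "grip": the closure, from -1 (fully open) to 1 (shut). A call has exactly 5 rows; each row is the pose to reach, as a shift and turn from the pose commanded when the call began, turning the shorter way round; what a row does not reach only later rows make up. A row lasts 1/8 s, in which the tool goes at most 62.5 mm and 10.7 degrees, less where a joint would pass 70% of its speed; a pose out of reach is approached as far as the arm can. A call with a number of a shift or a turn outside -1 to 1 is refused whole. A call with a gripper value outside its range is refused whole. The fingers move at their own pace and stop on an object; the grip force is fixed at half the most. Time passes only in rows, so rows that repeat a pose let the fingers close, or fill a call up. It gives the time, the measured TCP pose, the force, the opening and the grip force at its end, in the units of the state.
- ctrl.read_state(): the state, without advancing time (a new reading comes with each control period).
- get_image(name): name is "scene" or "top" or "wrist"; returns the picture (384x512x3 uint8, red, green, blue); there is no depth.
- get_calibration(name): a dict with "mtx" (3x3 intrinsics, pixels), "world_from_camera" (4x4, takes a point from camera to world coordinates). Camera axes: x right, y down, z forward; pixel columns grow to the right and rows downward; lengths in mm; the calibration is good to about 2 mm. A picture is of the moment at which its call begins: read the wrist's pose just before it. get_calibration takes no time and is no camera call; for the wrist camera it gives the pose at the moment of the call.
- ctrl.finish_job(): hands the job in; it is judged then, once.
The state is a dict: "clock": time; "qpos": joint angles; "qd": joint speeds; "tau": joint torques, N m; "eef_pos": TCP position; "tool_rot": TCP orientation; "force": force on the tool from outside, world axes, zero at the start; "torque": the same for the moment, N m; "width": finger opening in mm; "gripper_force": force on a finger pad.
Only numpy, scipy, OpenCV 4.12 (cv2) and the standard library are available. Lean on these libraries where they do the work, as an engineer would, in place of code of your own. Each camera call takes 0.05 s, during which the arm holds its last target. There are 200 camera calls.

## Working session

There is one attempt and no reset: what is moved stays moved. The work goes in short steps, Python scripts to look and compute and a shell command to move; the robot and the scene stay as the last step left them, time stands still between calls to the robot, and variables do not carry over. Pictures are saved under pics/ and viewed, at most 10 in all, crops included, and the job is handed in when it is done.

```bash
mkdir -p pics
python3 - <<'E'
from cell import ctrl,get_image,get_calibration
import cv2,numpy as np
for n in("scene","top"):
    im=get_image(n); cv2.imwrite(f"pics/{n}0.png",im[:,:,::-1]); c=get_calibration(n); print(n,np.round(c["mtx"],1).tolist(),np.round(c["world_from_camera"],3).tolist())
s=ctrl.read_state(); print({k:np.round(v,3).tolist() for k,v in s.items()})
E
```

```text
scene [[453.4, 0.0, 255.4], [0.0, 453.4, 198.7], [0.0, 0.0, 1.0]] [[0.808, -0.239, 0.538, -112.203], [-0.589, -0.299, 0.751, -893.575], [-0.019, -0.924, -0.382, 536.033], [0.0, 0.0, 0.0, 1.0]]
top [[458.3, 0.0, 261.5], [0.0, 458.3, 185.1], [0.0, 0.0, 1.0]] [[-0.006, -0.998, 0.066, 462.85], [-1.0, 0.006, 0.003, -12.319], [-0.003, -0.066, -0.998, 1338.316], [0.0, 0.0, 0.0, 1.0]]
{'clock': 0.1, 'qpos': [-1.198, 0.629, 0.038, 1.518, -0.027, 0.996, -0.02], 'qd': [0.001, -0.001, 0.001, -0.003, -0.0, 0.0, 0.0], 'tau': [0.003, -56.453, 1.231, -19.397, 0.011, 0.005, -0.0], 'eef_pos': [275.895, 587.895, 209.894], 'tool_rot': [-3.14, 0.0, 2.703], 'force': [-0.904, -0.612, 0.456], 'torque': [-0.044, 0.007, -0.008], 'gripper_force': 0.0, 'width': 85.47}
```

View pics/top0.png

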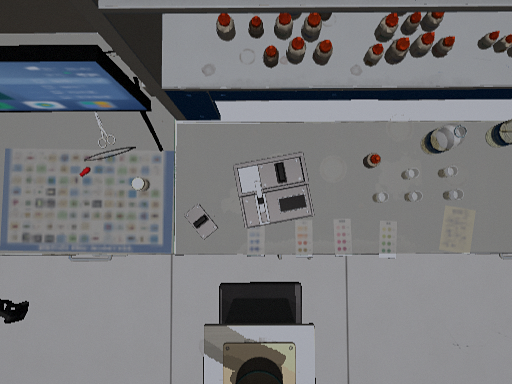

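View pics/scene0.png

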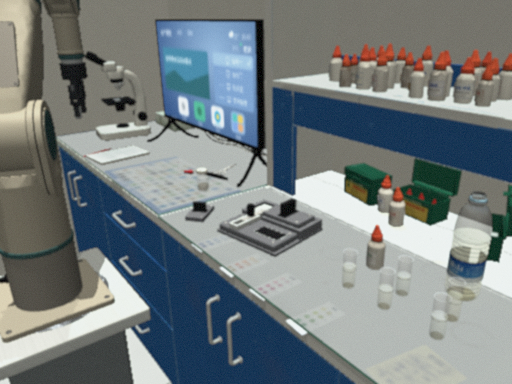

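The top view shows the reader around (273,190), with the cover grip near (281,172) and the knob near (261,200). The small decoy cover is at (201,221). I'll enlarge both views.

Run:
```python
import cv2,numpy as np
a=cv2.imread("pics/top0.png")[145:235,225:325]; b=cv2.imread("pics/scene0.png")[185:260,210:330]
a=cv2.resize(a,None,fx=6,fy=6,interpolation=cv2.INTER_CUBIC); cv2.imwrite("pics/ta.png",a)
b=cv2.resize(b,None,fx=6,fy=6,interpolation=cv2.INTER_CUBIC);cv2.imwrite("pics/sb.png",b)
```

```text
(no output)
```

View pics/ta.png

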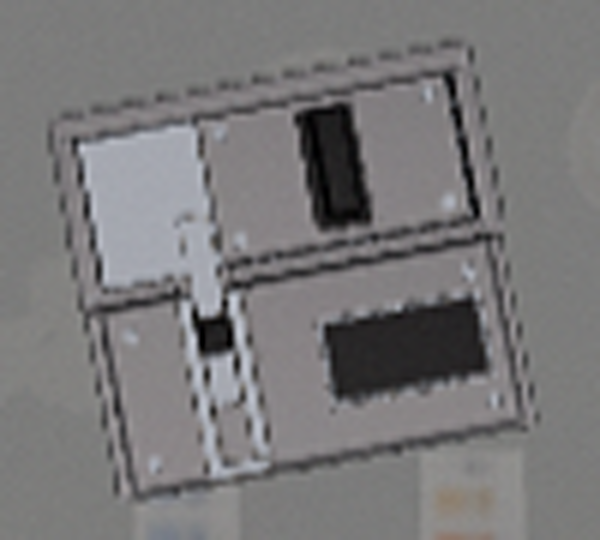

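View pics/sb.png

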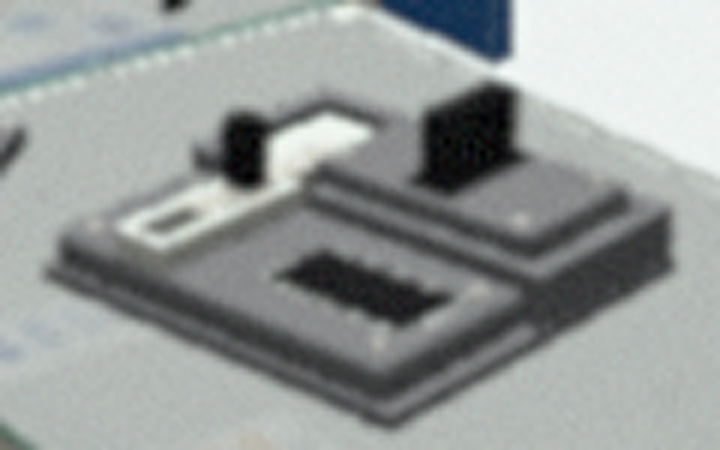

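```bash
cat > h.py <<'E'
import numpy as np,cv2
from cell import ctrl,get_image,get_calibration
def ray(c,uv):
    c=get_calibration(c) if isinstance(c,str) else c
    T=np.array(c["world_from_camera"]);d=T[:3,:3]@np.linalg.inv(c["mtx"])@np.array([*uv,1.]);return T[:3,3],d/np.linalg.norm(d)
def onz(c,uv,z):
    o,d=ray(c,uv);return o+d*(z-o[2])/d[2]
def cross(r1,r2):
    A=sum(np.eye(3)-np.outer(d,d) for o,d in(r1,r2));b=sum((np.eye(3)-np.outer(d,d))@o for o,d in(r1,r2));return np.linalg.solve(A,b)
E
python3 - <<'E'
from h import *
t=lambda u,v:(225+u/6-.4,145+v/6-.4); s=lambda u,v:(210+u/6-.4,185+v/6-.4)
P={k:onz("top",t(*v),z) for k,(v,z) in dict(knob=((212,335),77),grip=((325,160),83),chUL=((80,142),38),chLL=((102,288),38),chUR=((447,75),38),chLR=((478,218),38),LT=((55,120),0),RT=((468,45),0),RB=((533,422),0),LB=((130,495),0),winL=((333,400),38),winR=((487,370),38)).items()}
for k,v in P.items(): print(k,v.round(1))
for a,b in(("chUR","chUL"),("chLR","chLL"),("RT","LT"),("RB","LB"),("winR","winL"),("LT","LB"),("RT","RB")):
    d=P[b]-P[a]; print(a,b,np.degrees(np.arctan2(d[1],d[0])).round(2),np.hypot(*d[:2]).round(1))
print("knob2",cross(ray("top",t(212,335)),ray("scene",s(244,120))).round(1),"grip2",cross(ray("top",t(328,160)),ray("scene",s(472,98))).round(1))
E
```

```text
knob [504.2  -4.7  77. ]
grip [584.  -56.9  83. ]
chUL [597.6  57.8  38. ]
chLL [528.1  47.5  38. ]
chUR [ 628.6 -116.9   38. ]
chLR [ 560.3 -130.8   38. ]
LT [612.4  72.    0. ]
RT [ 648.1 -130.4    0. ]
RB [ 463.7 -159.8    0. ]
LB [429.4  36.    0. ]
winL [474.5 -61.4  38. ]
winR [ 488.3 -134.2   38. ]
chUR chUL 100.06 177.4
chLR chLL 100.24 181.2
RT LT 100.02 205.6
RB LB 99.92 198.8
winR winL 100.68 74.1
LT LB -168.84 186.5
RT RB -170.93 186.8
knob2 [505.7  -5.5  72.6] grip2 [586.5 -60.1  79.5]
```

```bash
python3 -m creep '[{"dx":0.06,"dy":-0.15,"dz":0,"rz":0.025,"grip":-1},{"dx":0.12,"dy":-0.30,"dz":0,"rz":0.05,"grip":-1},{"dx":0.18,"dy":-0.44,"dz":0,"rz":0.075,"grip":-1},{"dx":0.24,"dy":-0.58,"dz":0,"rz":0.098,"grip":-1},{"dx":0.29,"dy":-0.72,"dz":0,"rz":0.098,"grip":-1}]'
```

```text
$[0]: bad value
```

```bash
python3 -m creep '[{"dx":0.05,"dy":-0.15,"dz":0,"grip":-1},{"dx":0.11,"dy":-0.30,"dz":0,"grip":-1},{"dx":0.17,"dy":-0.45,"dz":0,"grip":-1},{"dx":0.23,"dy":-0.60,"dz":0,"grip":-1},{"dx":0.285,"dy":-0.74,"dz":0,"grip":-1}]'; python3 -c "
from h import *
s=ctrl.read_state();print(s['eef_pos'],s['tool_rot'],s['force'])"
```

```text
[275.89483915 587.89503265 209.89436816] [-3.13991033e+00  3.69698552e-05  2.70274860e+00] [-0.9041683  -0.61157513  0.45634614]$[0]: bad value
```

```bash
python3 -m creep '[{"dx":0.06,"dy":-0.15,"dz":0,"rx":0,"ry":0,"rz":0.025,"grip":-1},{"dx":0.12,"dy":-0.30,"dz":0,"rx":0,"ry":0,"rz":0.05,"grip":-1},{"dx":0.18,"dy":-0.44,"dz":0,"rx":0,"ry":0,"rz":0.075,"grip":-1},{"dx":0.24,"dy":-0.58,"dz":0,"rx":0,"ry":0,"rz":0.098,"grip":-1},{"dx":0.29,"dy":-0.72,"dz":0,"rx":0,"ry":0,"rz":0.098,"grip":-1}]'
```

```text
clock: 0.72
eef_pos: [392.9, 298.2, 210.6]
tool_rot: [-3.141, 0.0, -2.964]
force: [1.1, 0.1, -0.2]
width: 85.3
gripper_force: 0.0
```

```bash
python3 -m creep '[{"dx":0.05,"dy":-0.14,"dz":0,"rx":0,"ry":0,"rz":0,"grip":-1},{"dx":0.11,"dy":-0.28,"dz":0,"rx":0,"ry":0,"rz":0,"grip":-1},{"dx":0.17,"dy":-0.42,"dz":0,"rx":0,"ry":0,"rz":0,"grip":-1},{"dx":0.23,"dy":-0.56,"dz":0,"rx":0,"ry":0,"rz":0,"grip":-1},{"dx":0.26,"dy":-0.70,"dz":0,"rx":0,"ry":0,"rz":0,"grip":-1}]'; python3 -m creep '[{"dx":0.0,"dy":-0.06,"dz":-0.03,"rx":0,"ry":0,"rz":0,"grip":-1},{"dx":0,"dy":-0.06,"dz":-0.05,"rx":0,"ry":0,"rz":0,"grip":-1},{"dx":0,"dy":-0.06,"dz":-0.05,"rx":0,"ry":0,"rz":0,"grip":-1},{"dx":0,"dy":-0.06,"dz":-0.05,"rx":0,"ry":0,"rz":0,"grip":-1},{"dx":0,"dy":-0.06,"dz":-0.05,"rx":0,"ry":0,"rz":0,"grip":-1}]'
python3 - <<'E'
from h import *
c=get_calibration("wrist"); im=get_image("wrist"); cv2.imwrite("pics/w1.png",im[:,:,::-1]); print(np.round(c["mtx"],1).tolist(),np.round(c["world_from_camera"],3).tolist())
import json;json.dump({k:np.array(v).tolist() for k,v in c.items()},open("w1.json","w"))
E
```

```text
clock: 1.35
eef_pos: [497.1, 18.4, 210.6]
tool_rot: [-3.142, 0.001, -2.965]
force: [0.1, -0.1, 0.5]
width: 85.4
gripper_force: 0.0
clock: 1.98
eef_pos: [496.4, -2.4, 191.1]
tool_rot: [3.141, 0.001, -2.963]
force: [0.0, -0.7, 0.5]
width: 85.2
gripper_force: 0.0
[[278.6, 0.0, 260.1], [0.0, 278.6, 193.4], [0.0, 0.0, 1.0]] [[-0.177, 0.94, 0.293, 422.175], [0.984, 0.168, 0.054, -15.441], [0.002, 0.297, -0.955, 353.969], [0.0, 0.0, 0.0, 1.0]]
```

View pics/w1.png

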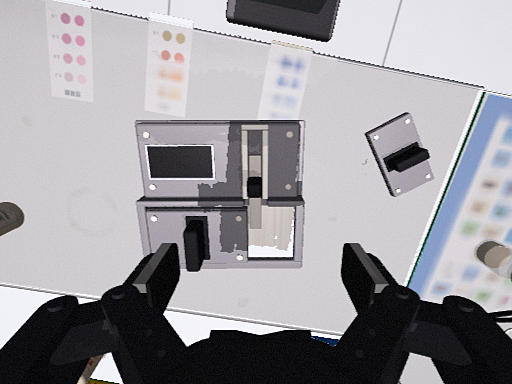

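The wrist view is aligned with the reader: knob blob near (254,188), grip near (194,245), and the channel edges parallel to the image axes. Next I measure the knob, grip and edge lines.

Run:
```python
from h import *
import json
c={k:np.array(v) for k,v in json.load(open("w1.json")).items()}
im=cv2.imread("pics/w1.png");g=im.max(2)
m=(g<22).astype(np.uint8)
n,l,st,ce=cv2.connectedComponentsWithStats(m)
for i in range(1,n):
    x,y,w,h,a=st[i]
    if a>60 and 130<x<310 and 110<y<275: print(st[i],ce[i].round(1))
ux=np.array([np.cos(np.radians(100.1)),np.sin(np.radians(100.1))]);uy=np.array([-ux[1],ux[0]])
ls=cv2.createLineSegmentDetector().detect(cv2.cvtColor(im,cv2.COLOR_BGR2GRAY))[0][:,0]
for q in ls:
    if np.hypot(q[2]-q[0],q[3]-q[1])>45 and q[[0,2]].min()>125 and q[[0,2]].max()<315 and q[[1,3]].min()>110 and q[[1,3]].max()<280:
        a,b=onz(c,q[:2],38),onz(c,q[2:],38);d=b-a;print(q.round(1),np.degrees(np.arctan2(d[1],d[0])).round(2)%180,np.hypot(*d[:2]).round(1),"mid",((a+b)/2)[:2].round(1), "x,y along",(ux@((a+b)/2)[:2]).round(1),(uy@((a+b)/2)[:2]).round(1))
s=ctrl.read_state();print(s['eef_pos'],s['tool_rot'])
for k,uv,z in(("knob",(254,189),77),("grip",(193.5,256),83)): print(k,onz(c,uv,z).round(1))
cv2.imwrite("pics/w1z.png",cv2.resize(im[110:280,130:310],None,fx=3.5,fy=3.5,interpolation=cv2.INTER_CUBIC)[:600])
```

```text
[247 177  15  20 174] [254.4 184.6]
[184 220  22  50 399] [197.7 237.2]
[191.9 119.5 301.9 119.3] 100.29 120.7 mid [437.8 -26.8] x,y along -103.2 -426.3
[148.1 146.2 209.4 145.9] 100.47 69.1 mid [480.1 -97.7] x,y along -180.4 -455.5
[292.  254.4 293.5 209.3] 10.340000000000003 61.3 mid [561.9  51.4] x,y along -47.9 -562.2
[210.6 177.2 151.9 177.2] 100.14 68.5 mid [515.7 -91.5] x,y along -180.5 -491.6
[262.2 130.6 262.  198.1] 10.11 78.9 mid [485.6  -1.1] x,y along -86.3 -477.8
[246.4 196.9 246.6 130.6] 9.189999999999998 77.3 mid [488.  -18.9] x,y along -104.2 -477.1
[247.2 205.6 248.1 254.4] 10.42 66.0 mid [569.4  -4.1] x,y along -103.9 -559.8
[243.1 200.8 136.9 200.8] 100.19 127.2 mid [542.9 -78.5] x,y along -172.4 -520.7
[141.9 205.8 213.1 205.8] 100.15 85.8 mid [552.  -92.6] x,y along -188.0 -527.2
[296.9 124.1 230.6 124.1] 100.15 73.1 mid [439.5  -7.7] x,y along -84.6 -431.4
[241.  125.6 242.4 196.9] 10.19 82.8 mid [486.3 -24.8] x,y along -109.7 -474.4
[136.9 119.8 190.6 119.4] 100.64 59.0 mid [ 454.2 -116.5] x,y along -194.3 -426.7
[266.9 195.6 267.3 131.9] 10.310000000000002 74
[... 405 characters left out ...]
93 72.5 mid [ 589.9 -137. ] x,y along -238.3 -556.8
[143.1 193.3 133.7 120.9] 10.159999999999997 83.3 mid [ 502.4 -141.6] x,y along -227.5 -469.7
[226.9 124.3 136.9 124.4] 100.19 99.2 mid [455.7 -96.5] x,y along -174.9 -431.7
[149.4 179.7 195.6 179.7] 100.16 54.1 mid [ 520.5 -101.3] x,y along -191.0 -494.7
[299.4 267.8 201.9 268.3] 100.45 126.4 mid [620.8   8.3] x,y along -100.7 -612.7
[300.3 178.1 303.  123.1] 9.960000000000008 62.4 mid [461.6  40.1] x,y along -41.5 -461.4
[138.1 135.6 145.8 193.1] 10.56 67.1 mid [ 509.5 -137.2] x,y along -224.4 -477.6
[496.36510128  -2.60476501 191.05594223] [ 3.14149525e+00  6.77703066e-04 -2.96298414e+00]
knob [503.4  -6.8  77. ]
grip [588.7 -59.1  83. ]
```

View pics/w1z.png

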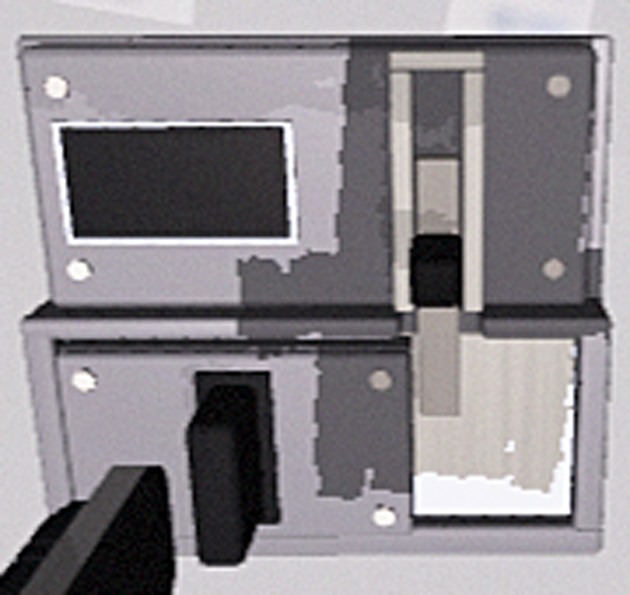

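```bash
python3 -m creep '[{"dx":0.021,"dy":-0.007,"dz":-0.08,"rx":0,"ry":0,"rz":0,"grip":-1},{"dx":0.021,"dy":-0.007,"dz":-0.18,"rx":0,"ry":0,"rz":0,"grip":-1},{"dx":0.021,"dy":-0.007,"dz":-0.27,"rx":0,"ry":0,"rz":0,"grip":-1},{"dx":0.021,"dy":-0.007,"dz":-0.34,"rx":0,"ry":0,"rz":0,"grip":-1},{"dx":0.021,"dy":-0.007,"dz":-0.34,"rx":0,"ry":0,"rz":0,"grip":-1}]'; python3 -m creep '[{"dx":0,"dy":0,"dz":0,"rx":0,"ry":0,"rz":0,"grip":0.2},{"dx":0,"dy":0,"dz":0,"rx":0,"ry":0,"rz":0,"grip":0.5},{"dx":0,"dy":0,"dz":0,"rx":0,"ry":0,"rz":0,"grip":1},{"dx":0,"dy":0,"dz":0,"rx":0,"ry":0,"rz":0,"grip":1},{"dx":0,"dy":0,"dz":0,"rx":0,"ry":0,"rz":0,"grip":1}]'
```

```text
clock: 2.65
eef_pos: [503.1, -6.0, 53.3]
tool_rot: [3.141, -0.004, -2.964]
force: [0.0, 0.3, 0.4]
width: 85.1
gripper_force: 0.0
clock: 3.28
eef_pos: [505.0, -7.0, 55.5]
tool_rot: [-3.141, 0.001, -2.965]
force: [-0.5, -1.3, 7.1]
width: 10.9
gripper_force: 58.7
```

```bash
python3 -m creep '[{"dx":-0.015,"dy":-0.0027,"dz":0,"rx":0,"ry":0,"rz":0,"grip":1},{"dx":-0.03,"dy":-0.0054,"dz":0,"rx":0,"ry":0,"rz":0,"grip":1},{"dx":-0.045,"dy":-0.008,"dz":0,"rx":0,"ry":0,"rz":0,"grip":1},{"dx":-0.06,"dy":-0.0107,"dz":0,"rx":0,"ry":0,"rz":0,"grip":1},{"dx":-0.07,"dy":-0.0125,"dz":0,"rx":0,"ry":0,"rz":0,"grip":1}]'
python3 - <<'E'
from h import *
a=get_image("wrist"); b=get_image("top")
a=cv2.resize(a,(400,300));b=cv2.resize(b[145:235,225:325],(333,300),interpolation=cv2.INTER_CUBIC)
cv2.imwrite("pics/k.png",np.hstack([a,b])[:,:,::-1])
E
```

```text
clock: 3.9
eef_pos: [477.7, -11.9, 55.4]
tool_rot: [-3.141, 0.003, -2.965]
force: [5.8, -1.6, 2.5]
width: 10.9
gripper_force: 59.5
```

View pics/k.png

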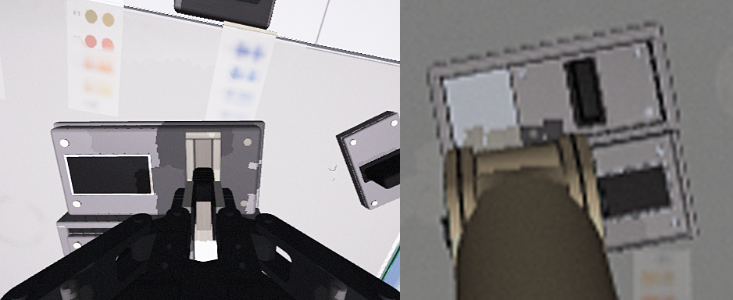

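The combined picture shows the knob held between the pads at about (203,185), moving with the gripper and the bolt withdrawing. I'll carry on to the stop.

```bash
python3 -m creep '[{"dx":-0.004,"dy":-0.0007,"dz":0,"rx":0,"ry":0,"rz":0,"grip":1},{"dx":-0.008,"dy":-0.0014,"dz":0,"rx":0,"ry":0,"rz":0,"grip":1},{"dx":-0.012,"dy":-0.002,"dz":0,"rx":0,"ry":0,"rz":0,"grip":1},{"dx":-0.015,"dy":-0.0027,"dz":0,"rx":0,"ry":0,"rz":0,"grip":1},{"dx":-0.015,"dy":-0.0027,"dz":0,"rx":0,"ry":0,"rz":0,"grip":1}]'
```

```text
clock: 4.62
eef_pos: [477.8, -11.9, 55.7]
tool_rot: [-3.14, 0.014, -2.965]
force: [11.5, -1.0, -2.4]
width: 10.5
gripper_force: 58.7
```

```bash
python3 -m creep '[{"dx":0,"dy":0,"dz":0,"rx":0,"ry":0,"rz":0,"grip":-1},{"dx":0,"dy":0,"dz":0,"rx":0,"ry":0,"rz":0,"grip":-1},{"dx":0,"dy":0,"dz":0,"rx":0,"ry":0,"rz":0,"grip":-1},{"dx":0,"dy":0,"dz":0.06,"rx":0,"ry":0,"rz":0,"grip":-1},{"dx":0,"dy":0,"dz":0.13,"rx":0,"ry":0,"rz":0,"grip":-1}]';python3 -m creep '[{"dx":0,"dy":0,"dz":0.1,"rx":0,"ry":0,"rz":0,"grip":-1},{"dx":0,"dy":0,"dz":0.15,"rx":0,"ry":0,"rz":0,"grip":-1},{"dx":0,"dy":-0.07,"dz":0.15,"rx":0,"ry":0,"rz":0,"grip":-1},{"dx":0,"dy":-0.12,"dz":0.15,"rx":0,"ry":0,"rz":0,"grip":-1},{"dx":0,"dy":-0.12,"dz":0.15,"rx":0,"ry":0,"rz":0,"grip":-1}]'
python3 - <<'E'
from h import *
s=ctrl.read_state();print(s['eef_pos'],s['tool_rot'])
c=get_calibration("wrist"); im=get_image("wrist")[:,:,::-1].copy()
import json;json.dump({k:np.array(v).tolist() for k,v in c.items()},open("w2.json","w"))
cv2.imwrite("pics/w2.png",im)
E
```

```text
clock: 5.25
eef_pos: [469.1, -12.4, 106.7]
tool_rot: [3.141, -0.003, -2.964]
force: [0.4, -0.5, -0.7]
width: 85.7
gripper_force: 0.0
clock: 5.88
eef_pos: [469.6, -61.7, 166.5]
tool_rot: [-3.141, -0.001, -2.968]
force: [-0.1, -0.2, 0.1]
width: 85.4
gripper_force: 0.0
[469.6354445  -61.74853946 166.50593058] [-3.14139229e+00 -1.36279063e-03 -2.96775977e+00]
```

View pics/w2.png

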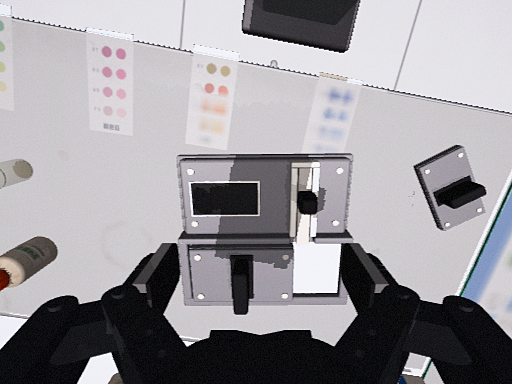

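The bolt is clear of the channel: knob at (307,202), and the bolt ends at the fence at (303,238). The grip's far top edge is at about (240,313).

Run:
```python
from h import *
import json
c={k:np.array(v) for k,v in json.load(open("w2.json")).items()}
a=np.radians(100.15);ux=np.array([np.cos(a),np.sin(a)]);uy=np.array([-ux[1],ux[0]])
f=onz(c,(240.3,313.5),83)[:2]; print("grip",f+25*uy)
ch=[onz(c,p,38)[:2] for p in((190,248),(293,244),(340,297),(347,244),(191,297))]; print([(p@ux).round(1) for p in ch],[(p@uy).round(1) for p in ch])
g=f+25*uy; print("grip uv",g@ux,g@uy)
```

```text
grip [582.1461117 -63.1082854]
[np.float64(-225.0), np.float64(-105.0), np.float64(-44.6), np.float64(-42.3), np.float64(-229.1)] [np.float64(-532.8), np.float64(-528.2), np.float64(-601.3), np.float64(-528.6), np.float64(-600.3)]
grip uv -164.70979056825098 -561.9140823466367
```

```bash
python3 -m creep '[{"dx":0.15,"dy":0.001,"dz":0,"rx":0,"ry":0,"rz":0,"grip":-1},{"dx":0.285,"dy":0.001,"dz":0,"rx":0,"ry":0,"rz":0,"grip":-1},{"dx":0.285,"dy":0.001,"dz":-0.1,"rx":0,"ry":0,"rz":0,"grip":-1},{"dx":0.285,"dy":0.001,"dz":-0.2,"rx":0,"ry":0,"rz":0,"grip":-1},{"dx":0.285,"dy":0.001,"dz":-0.27,"rx":0,"ry":0,"rz":0,"grip":-1}]'; python3 -m creep '[{"dx":0,"dy":0,"dz":0,"rx":0,"ry":0,"rz":0,"grip":0},{"dx":0,"dy":0,"dz":0,"rx":0,"ry":0,"rz":0,"grip":0.3},{"dx":0,"dy":0,"dz":0,"rx":0,"ry":0,"rz":0,"grip":1},{"dx":0,"dy":0,"dz":0,"rx":0,"ry":0,"rz":0,"grip":1},{"dx":0,"dy":0,"dz":0,"rx":0,"ry":0,"rz":0,"grip":1}]'
```

```text
clock: 6.55
eef_pos: [583.3, -57.9, 56.5]
tool_rot: [3.14, -0.003, -2.963]
force: [0.1, -0.2, -0.3]
width: 85.0
gripper_force: 0.0
clock: 7.18
eef_pos: [585.5, -60.4, 59.7]
tool_rot: [-3.141, 0.002, -2.965]
force: [0.8, -1.4, 2.5]
width: 12.3
gripper_force: 58.6
```

```bash
python3 -m creep '[{"dx":-0.0013,"dy":0.007,"dz":0,"rx":0,"ry":0,"rz":0,"grip":1},{"dx":-0.0025,"dy":0.014,"dz":0,"rx":0,"ry":0,"rz":0,"grip":1},{"dx":-0.0038,"dy":0.021,"dz":0,"rx":0,"ry":0,"rz":0,"grip":1},{"dx":-0.005,"dy":0.028,"dz":0,"rx":0,"ry":0,"rz":0,"grip":1},{"dx":-0.005,"dy":0.028,"dz":-0.004,"rx":0,"ry":0,"rz":0,"grip":1}]'; python3 -m creep '[{"dx":0,"dy":0,"dz":-0.002,"rx":0,"ry":0,"rz":0,"grip":1},{"dx":0,"dy":0,"dz":-0.004,"rx":0,"ry":0,"rz":0,"grip":1},{"dx":0,"dy":0,"dz":-0.006,"rx":0,"ry":0,"rz":0,"grip":1},{"dx":0,"dy":0,"dz":-0.006,"rx":0,"ry":0,"rz":0,"grip":1},{"dx":0,"dy":0,"dz":-0.006,"rx":0,"ry":0,"rz":0,"grip":1}]'
```

```text
clock: 7.8
eef_pos: [582.7, -48.8, 58.3]
tool_rot: [-3.141, 0.0, -2.965]
force: [-3.2, -3.6, 21.2]
width: 12.5
gripper_force: 61.8
clock: 8.43
eef_pos: [583.7, -48.7, 58.1]
tool_rot: [-3.141, 0.003, -2.965]
force: [-3.2, -2.9, 27.8]
width: 12.5
gripper_force: 63.0
```

```bash
python3 -m creep '[{"dx":0,"dy":0,"dz":0.003,"rx":0,"ry":0,"rz":0,"grip":1},{"dx":-0.0006,"dy":0.0032,"dz":0.003,"rx":0,"ry":0,"rz":0,"grip":1},{"dx":-0.0011,"dy":0.0062,"dz":0.003,"rx":0,"ry":0,"rz":0,"grip":1},{"dx":-0.0017,"dy":0.0093,"dz":0.003,"rx":0,"ry":0,"rz":0,"grip":1},{"dx":-0.0022,"dy":0.0123,"dz":0.003,"rx":0,"ry":0,"rz":0,"grip":1}]'; python3 -m creep '[{"dx":0,"dy":0.003,"dz":0,"rx":0,"ry":0,"rz":0,"grip":1},{"dx":-0.0006,"dy":0.006,"dz":0,"rx":0,"ry":0,"rz":0,"grip":1},{"dx":-0.0011,"dy":0.009,"dz":0,"rx":0,"ry":0,"rz":0,"grip":1},{"dx":-0.0017,"dy":0.012,"dz":0,"rx":0,"ry":0,"rz":0,"grip":1},{"dx":-0.0022,"dy":0.0123,"dz":0,"rx":0,"ry":0,"rz":0,"grip":1}]'
```

```text
clock: 9.05
eef_pos: [582.9, -48.3, 58.4]
tool_rot: [-3.136, 0.002, -2.967]
force: [-2.3, -11.8, 20.2]
width: 12.9
gripper_force: 61.8
clock: 9.68
eef_pos: [582.9, -44.7, 58.6]
tool_rot: [-3.134, 0.004, -2.968]
force: [-0.6, -13.3, 18.2]
width: 12.7
gripper_force: 61.8
```

```bash
python3 -m creep '[{"dx":0,"dy":0,"dz":0.002,"rx":0,"ry":0,"rz":0,"grip":1},{"dx":-0.0006,"dy":0.0032,"dz":0.002,"rx":0,"ry":0,"rz":0,"grip":1},{"dx":-0.0011,"dy":0.0062,"dz":0.002,"rx":0,"ry":0,"rz":0,"grip":1},{"dx":-0.0017,"dy":0.0093,"dz":0.002,"rx":0,"ry":0,"rz":0,"grip":1},{"dx":-0.0017,"dy":0.0093,"dz":0.002,"rx":0,"ry":0,"rz":0,"grip":1}]'
```

```text
clock: 10.3
eef_pos: [580.6, -35.2, 57.0]
tool_rot: [-3.141, 0.001, -2.965]
force: [2.2, -4.2, 4.7]
width: 12.9
gripper_force: 59.0
```

```bash
python3 -m creep '[{"dx":0,"dy":0,"dz":-0.003,"rx":0,"ry":0,"rz":0,"grip":1},{"dx":0,"dy":0,"dz":-0.006,"rx":0,"ry":0,"rz":0,"grip":1},{"dx":0,"dy":0,"dz":-0.008,"rx":0,"ry":0,"rz":0,"grip":1},{"dx":0,"dy":0,"dz":-0.008,"rx":0,"ry":0,"rz":0,"grip":1},{"dx":0,"dy":0,"dz":-0.008,"rx":0,"ry":0,"rz":0,"grip":1}]'
```

```text
clock: 10.92
eef_pos: [580.6, -35.2, 53.7]
tool_rot: [-3.141, 0.001, -2.965]
force: [1.1, -3.3, 6.4]
width: 12.3
gripper_force: 59.3
```

```bash
python3 -m creep '[{"dx":0,"dy":0,"dz":-0.005,"rx":0,"ry":0,"rz":0,"grip":1},{"dx":0,"dy":0,"dz":-0.01,"rx":0,"ry":0,"rz":0,"grip":1},{"dx":0,"dy":0,"dz":-0.015,"rx":0,"ry":0,"rz":0,"grip":1},{"dx":0,"dy":0,"dz":-0.016,"rx":0,"ry":0,"rz":0,"grip":1},{"dx":0,"dy":0,"dz":-0.016,"rx":0,"ry":0,"rz":0,"grip":1}]'; python3 -m creep '[{"dx":0,"dy":0,"dz":0,"rx":0,"ry":0,"rz":0,"grip":1},{"dx":0,"dy":0,"dz":0,"rx":0,"ry":0,"rz":0,"grip":1},{"dx":0,"dy":0,"dz":0,"rx":0,"ry":0,"rz":0,"grip":1},{"dx":0,"dy":0,"dz":0,"rx":0,"ry":0,"rz":0,"grip":1},{"dx":0,"dy":0,"dz":0,"rx":0,"ry":0,"rz":0,"grip":1}]'
python3 - <<'E'
from h import *
a=get_image("wrist"); b=get_image("top"); c=get_image("scene")
a=cv2.resize(a,(400,300));b=cv2.resize(b[145:235,225:325],(333,300),interpolation=cv2.INTER_CUBIC)
c=cv2.resize(c[150:330,180:500],(533,300),interpolation=cv2.INTER_CUBIC)
cv2.imwrite("pics/e.png",np.vstack([np.hstack([a,b]),np.hstack([c,np.zeros((300,200,3),np.uint8)])])[:,:,::-1])
E
```

```text
clock: 11.55
eef_pos: [580.7, -35.2, 50.0]
tool_rot: [-3.141, 0.002, -2.965]
force: [-4.2, -4.1, 28.5]
width: 12.3
gripper_force: 63.1
clock: 12.18
eef_pos: [580.7, -35.3, 50.0]
tool_rot: [-3.141, 0.002, -2.965]
force: [-5.3, -3.5, 27.8]
width: 12.6
gripper_force: 63.1
```

View pics/e.png

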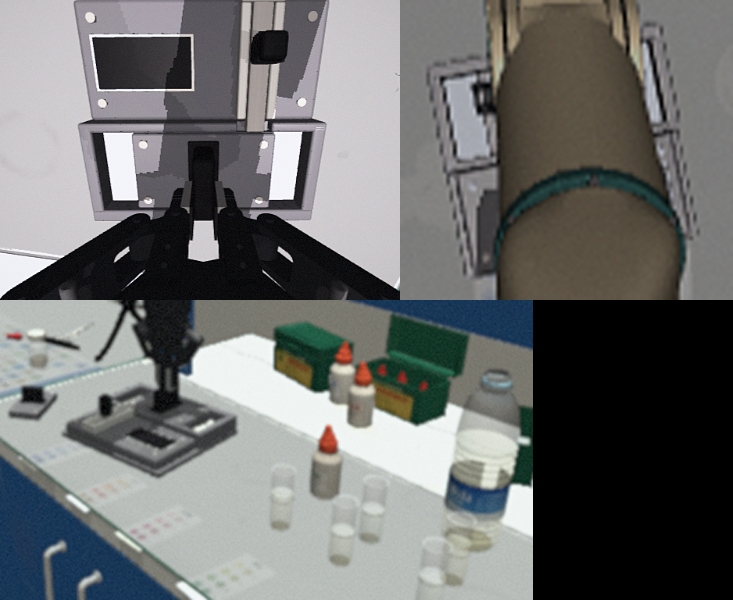

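The picture shows the cover sunk level in the channel at about (203,170), with the lock knob open at (268,45) and the vials and bottles standing. The tool has dropped 9.7 mm to a hard stop at 28 N.

```bash
python3 -c "
from cell import ctrl
print(ctrl.finish_job())"
```

```text
the job is handed in; nothing more can be done
None
```

I've handed the job in; no verdict came back. By my readings, the lock is open at its end stop, and the cover is on the pin, held by its grip and pressed to a hard stop at about 28 N. The bystanders in view stood upright in the last picture.

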